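Find the fused service plug by its weight and latch it into the pack socket

TASK

Three identical-looking brownish-orange service plugs stand in the grey tray; only one has its fuse inside, and it weighs clearly more than the two empty ones. Lift a plug just clear of the tray and hold it still to feel its weight, until you have found the heavy one; then push that one straight down into the black pack socket, firmly but without forcing it, until both orange spring latches snap over its base and it sits fully home. Set any light plug gently back down, so that both light ones are left standing upright in the tray, and do not knock anything over or push the things lying around.

Things in the scene. Friction and masses are not known exactly. Their poses are not given: they have to be found in the camera images.
- plug_a: One of three look-alike brownish-orange service plugs, in no fixed order. Origin at the centre of its underside, z up. Base flange 50 (x) x 62 (y) mm, 0 to 16 mm high; block 36 x 48 mm up to 38 mm; on it a carrying loop 20 mm wide in x, 56 mm long in y: two uprights and a top bar 64 to 70 mm high. Grip the loop across x with the fingertips 42 mm or more above the underside. Half-turn symmetric.
- plug_b: Second service plug, same shape and looks as plug_a. Weights: an empty plug 0.22 to 0.26 kg, the one with the fuse inside 0.52 to 0.62 kg. Exactly one of the three has the fuse, any of them.
- plug_c: Third service plug, same shape and looks as plug_a; empty or with the fuse.
- tray: Fixed grey plastic tray, 104 (x) x 268 (y) x 26 mm high outside, walls 4 mm, floor 4 mm thick; two dividers as high as the walls make three compartments in a row along its y (centres at y = -88, 0, +88 mm), one plug standing in each. Origin at the centre of its underside.
- socket: Fixed black pack socket, origin at the centre of its underside. Flange 114 x 114 x 6 mm; on it a shroud, inside 66 (x) x 54 (y) mm, rim 36 mm high, its top 5 mm flared 3 mm outward as lead-in. A plug goes in with its y along the socket's x, either way round. Hard floor 6 mm above the origin; a latched plug rests at 6 to 7.5 mm. A push of over 40 N damages it.
- latch_l (a joint): Orange spring latch in the middle of the socket's +y (long) side, 35 mm high; value = travel outward in m, 0 when snapped in. Its sloping nose meets the base flange when the plug's underside is some 28 mm above the socket's origin, is pushed out about 3 mm and snaps in over the flange when the plug is home. Passing both latches takes 10 to 20 N, plug weight included.
- latch_r (a joint): The same latch on the socket's -y side. In the last 5 mm a sprung contact carrier on the socket's floor pushes back with 11 to 19 N, so a plug not pressed down until both latches snap in comes up again by 4 mm or more.
- contactor: Black contactor with two copper studs, 70 x 60 x 63 mm, loose bystander, origin at the centre of its underside.
- torch: Black torch lying on its side, 33 x 122 x 29 mm (long in y), loose bystander, origin at the centre of its underside.
- connector_half: Grey and black connector half with two pins, 34 x 50 x 46 mm, loose bystander, origin at the centre of its underside.
- hex_keys: Red folding hex key set, 26 x 70 x 19 mm (long in y), loose bystander, origin at the centre of its underside.
Things that resemble listed ones, but are neither listed nor needed, are in the scene too. What is shaped like the plug_c but pink is not meant. What is shaped like the plug_a but purple is not meant.

How it is judged:
By the outcome, as a careful person would: the job done as asked, in the order asked, and still so for the second after the job is handed in, with the robot touching nothing.
It also fails if it takes over 70 s, if anything falls off the work surface, if the arm or the gripper's body presses on something with over 40 N, if the wrist force passes 120 N, or if a joint passes its speed limit or range.

ROBOT

A 6-joint arm with a two-finger parallel gripper is mounted at the origin on the work surface; the furniture and walls round the work are solid. World frame = base frame: x ahead of the robot, y to its left, z up, the work surface at z = 0. Lengths are in mm, angles in degrees, forces in N, time in s.
With the tool pointing down it reaches from about 350 to 850 mm from the base axis. Payload 8.1 kg.
Tool frame: the origin (TCP) lies midway between the tips of the shut fingers; the grasp point (between the pads) lies 19 mm behind it (r.pinch_z is the distance from the TCP to the grasp point, in mm); z points along the fingers, y is the line along which they close (so a half turn about z gives the same grasp; the last joint's range is limited). The gripper opens to 85 mm and grips with 20 to 120 N. Pads are 22 mm wide; open, the fingers measure 114 mm over their backs; the gripper's body (76 mm by 85 mm) begins 54 mm behind the grasp point. The pads swing forward as they close: fully open they stand 13 mm farther back than shut.
Start: joints at [71.024, 7.471, 85.268, -0, 87.261, -4.893], TCP at [145.977, 581.976, 231.292] pointing down, gripper open.
Joint ranges: [-169.43, 169.43], [-51.17, 129.36], [1.28, 143.12], [-76.62, 256.62], [0, 156.53], [-152.29, 152.29]. Speed limits (degrees/s): [136.94, 136.94, 159.86, 180, 180, 180].

INTERFACE

Orientations are given as [roll, pitch, yaw] about the fixed x, y, z axes, in that order (R = Rz(yaw) Ry(pitch) Rx(roll)).
In Python, from bench import sensors, optics, job, r gives the robot as it stands.
- The arm moves only by the tool play_rows, never from a script. Its argument "motion" is a list that holds one entry, the list of rows, each a list of 6 numbers: the shift along the tool's x, y, z in cm, then the turn, a rotation vector about the tool's x, y, z in degrees. In form: [[[x, y, z, ax, ay, az], ...]]. A call has 1 to 5 rows; each row is the pose to reach, as a shift and turn from the pose commanded when the call began, along the tool's axes at that moment; what a row does not reach only later rows make up. A row lasts 1/10 s, in which the tool goes at most 50 mm and 8.59 degrees, less where a joint would pass 70% of its speed; a pose out of reach is approached as far as the arm can. A call with a gripper value outside its range is refused whole. "jaw" is the opening, from 0 (shut) to 1 (fully open), set as the call begins (left out, the last holds). The fingers move at their own pace and stop on an object; "squeeze" is the grip in N (left out, the last holds). Time passes only in rows, so rows that repeat a pose let the fingers close. It gives the time, the measured TCP pose, the force, the opening and the grip force at its end, in the units of the state.
- sensors.sense(): the state, without advancing time (a new reading comes with each control period).
- optics.snapshot(name): name is "side" or "top"; returns a dict with "pixels" (480x640x3 uint8, red, green, blue), "mtx" (3x3 intrinsics, pixels), "R" (3x3) and "t" (3): a world point X has camera coordinates R X + t. Camera axes: x right, y down, z forward; pixel columns grow to the right and rows downward; lengths in mm; the calibration is good to about 2 mm. A picture is of the moment at which its call begins. There is no depth.
- job.hand_in(): hands the job in; it is judged then, once.
The state is a dict: "time": time; "joint_pos": joint angles; "qd": joint speeds; "joint_efforts": joint torques, N m; "tool_pos": TCP position; "tcp_rot": TCP orientation; "ft_force": force on the tool from outside, world axes, zero at the start; "wrist_torque": the same for the moment, N m; "finger_gap": finger opening in mm; "grip_force": force on a finger pad.
Only numpy, scipy, OpenCV 4.12 (cv2) and the standard library are available. Lean on these libraries where they do the work, as an engineer would, in place of code of your own. Each camera call takes 0.05 s, during which the arm holds its last target. There are 200 camera calls.

## Working session

There is one attempt and no reset: what is moved stays moved. The work goes in short steps, Python scripts to look and compute and a tool call to move; the robot and the scene stay as the last step left them, time stands still between calls to the robot, and variables do not carry over. Pictures are saved under pics/ and viewed, at most 10 in all, crops included, and the job is handed in when it is done.

Besides the shell and the picture viewer there is one more tool, called as a command line: name --argument value ..., lists and objects as JSON in quotes. play_rows: Moves the arm, as the interface text tells. Its arguments: {"type":"object","properties":{"motion":{"type":"array","items":{"type":"array","items":{"type":"array","items":{"type":"number"}}}},"jaw":{"type":"number"},"squeeze":{"type":"number"}},"required":["motion"]}

```bash
ls; mkdir -p pics; python3 - <<'E'
from bench import sensors, optics, job, r
import cv2
for n in("top","side"):
    s=optics.snapshot(n); cv2.imwrite(f"pics/{n}0.png",s["pixels"][:,:,::-1])
    print(n,s["mtx"].round(1).tolist(),s["R"].round(3).tolist(),s["t"].round(1).tolist())
print(sensors.sense(), r.pinch_z)
E
```

```text
pics
top [[437.1, 0.0, 320.1], [0.0, 437.1, 243.5], [0.0, 0.0, 1.0]] [[0.008, -1.0, -0.014], [-0.995, -0.007, -0.104], [0.104, 0.015, -0.994]] [-251.3, 509.0, 1007.0]
side [[499.1, 0.0, 324.5], [0.0, 499.1, 225.8], [0.0, 0.0, 1.0]] [[-0.969, -0.249, 0.011], [-0.156, 0.574, -0.804], [0.194, -0.78, -0.595]] [430.8, 256.2, 756.7]
{'time': 0.1, 'joint_pos': array([ 7.10229419e+01,  7.51343246e+00,  8.53240067e+01, -7.10842386e-06,
        8.72619784e+01, -4.89219851e+00]), 'qd': array([ 2.97612412e-02,  5.70173075e-02, -2.08959661e-01,  1.02894737e-04,
       -8.74571250e-03,  3.15426403e-02]), 'joint_efforts': array([ 1.74145367e-03, -5.70949709e+01, -5.01946914e+01, -4.54207816e-05,
        8.07160861e-03, -1.03050684e-05]), 'tool_pos': array([145.81924542, 581.48783958, 230.31242709]), 'tcp_rot': array([-1.79900944e+02, -8.47137746e-03,  1.65915133e+02]), 'ft_force': array([ 0.48210022,  0.24245723, -0.61080618]), 'wrist_torque': array([ 0.02163507, -0.05872515, -0.01752462]), 'grip_force': 0.0, 'finger_gap': 85.27465787240055} 18.700000000000003
```

View pics/top0.png

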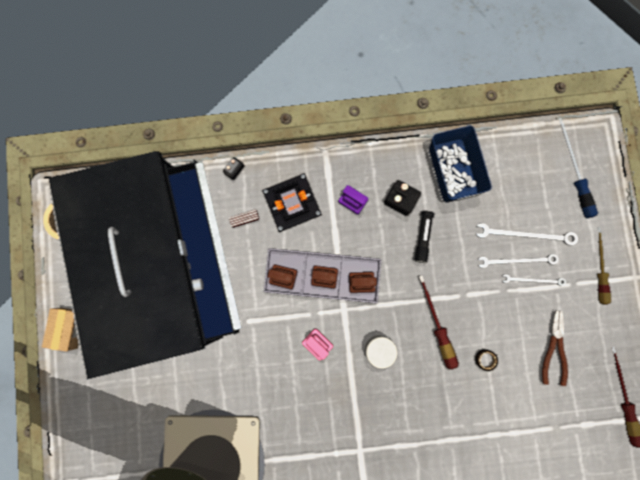

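View pics/side0.png

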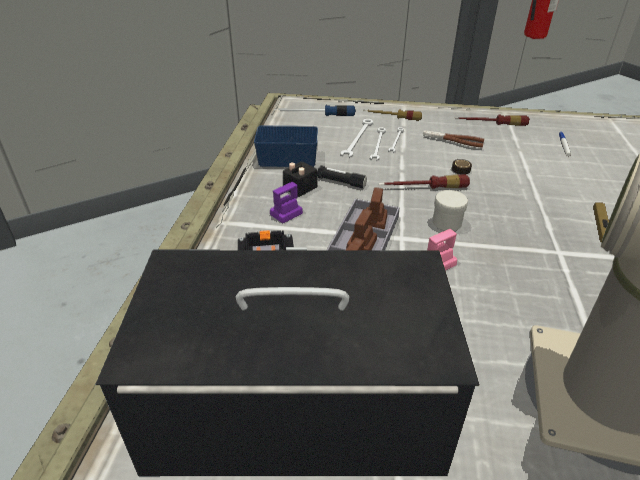

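```bash
cat > h.py <<'E'
import numpy as np, cv2
from bench import sensors, optics, job, r
def ray(s,p):
    d=s["R"].T@np.linalg.solve(s["mtx"],[p[0],p[1],1.]); return -s["R"].T@s["t"],d
def onz(s,p,z):
    c,d=ray(s,p); return c+d*(z-c[2])/d[2]
def tri(s1,p1,s2,p2):
    c1,d1=ray(s1,p1);c2,d2=ray(s2,p2)
    k=np.linalg.lstsq(np.c_[d1,-d2],c2-c1,rcond=None)[0]
    a,b=c1+k[0]*d1,c2+k[1]*d2
    return (a+b)/2,np.linalg.norm(a-b)
def proj(s,X):
    c=s["R"]@np.array(X,float)+s["t"]; q=s["mtx"]@c; return q[:2]/q[2]
E
python3 - <<'E'
from h import *
T=optics.snapshot("top");S=optics.snapshot("side")
for a,b in [((205,348),(440,250)),((160,153),(152,250)),((88,376),(475,383)),((50,178),(97,385)),((110,230),(240,297)),((127,294),(347,297))]:
    print(*tri(T,a,S,b))
c=T["pixels"][160:310,225:425]
cv2.imwrite("pics/c1.png",cv2.resize(c,(800,600),interpolation=cv2.INTER_CUBIC)[:,:,::-1])
hsv=cv2.cvtColor(T["pixels"],cv2.COLOR_RGB2HSV)
m=((hsv[...,0]<12)&(hsv[...,1]>110)&(hsv[...,2]<190)).astype(np.uint8)
m[:, :260]=0;m[:,385:]=0;m[:170]=0;m[310:]=0
n,l,st,ce=cv2.connectedComponentsWithStats(m)
for i in range(1,n):
    if st[i,4]>15: print(st[i],ce[i])
E
```

```text
[286.45877679 -30.68760894 197.95049619] 5.994716187675932
[677.75968713  75.9847809  197.18028431] 6.866139387518288
[233.63670623 190.97962301 200.9064521 ] 3.149733635262564
[621.34497482 294.03616638 197.73236554] 0.7070746651462245
[513.4853927  154.26146175 222.02279507] 0.5328588129453533
[390.22686202 116.51519053 217.73150846] 2.6823989271209596
[298 195  10   7  21] [302.33333333 198.85714286]
[268 265  29  24 474] [281.98945148 276.26371308]
[312 266  25  22 456] [323.94298246 276.52192982]
[350 272  27  20 481] [362.12266112 281.88565489]
```

View pics/c1.png

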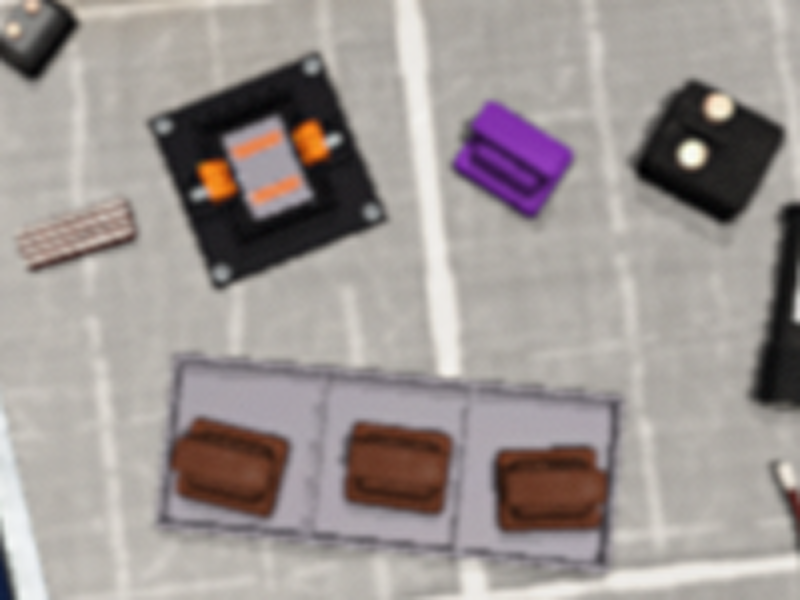

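```bash
python3 - <<'E'
from h import *
T=optics.snapshot("top")
print("cam",-T["R"].T@T["t"])
f=lambda L:[(225+(a+.5)/4-.5,160+(b+.5)/4-.5) for a,b in L]
def quad(L,z):
    P=np.array([onz(T,p,z)[:2] for p in f(L)]); print(P.round(0).tolist(),"c",P.mean(0).round(1),"sides",np.linalg.norm(P-np.roll(P,-1,0),axis=1).round(1))
    for d in(P[1]-P[0]+P[2]-P[3],P[3]-P[0]+P[2]-P[1]): print("  dir",np.degrees(np.arctan2(d[1],d[0])).round(1))
quad([(150,122),(315,53),(386,215),(220,287)],6)
quad([(178,355),(620,397),(605,565),(160,525)],26)
hsv=cv2.cvtColor(T["pixels"],cv2.COLOR_RGB2HSV)
m=((hsv[...,0]<20)&(hsv[...,1]>190)&(hsv[...,2]>190)).astype(np.uint8);m[:170]=0;m[230:]=0;m[:,:260]=0;m[:,330:]=0
n,l,st,ce=cv2.connectedComponentsWithStats(m)
for i in range(1,n): print(st[i],ce[i],onz(T,ce[i],35).round(1))
c=cv2.resize(T["pixels"][258:304,264:384],None,fx=6.5,fy=6.5,interpolation=cv2.INTER_CUBIC)
c=np.clip(c.astype(float)*1.9,0,255).astype(np.uint8)
S=optics.snapshot("side")
d=cv2.resize(S["pixels"][180:255,230:410],None,fx=4.3,fy=4,interpolation=cv2.INTER_CUBIC)
d=np.clip(d.astype(float)*1.5,0,255).astype(np.uint8)
w=max(c.shape[1],d.shape[1])
p=lambda a:np.pad(a,((0,0),(0,w-a.shape[1]),(0,0)))
o=np.vstack([p(c),p(d)]);print(o.shape,c.shape);cv2.imwrite("pics/c2.png",o[:,:,::-1])
E
```

```text
cam [ 403.73595714 -262.57446407 1050.83370895]
[[643.0, -105.0], [686.0, -205.0], [586.0, -249.0], [542.0, -149.0]] c [ 614.2 -177.2] sides [109.2 109.4 109.3 110.6]
  dir -66.2
  dir -156.2
[[498.0, -128.0], [475.0, -388.0], [378.0, -378.0], [399.0, -119.0]] c [ 437.5 -253.1] sides [261.   98.2 260.1 100.1]
  dir -94.8
  dir 174.9
[300 191   6   8  35] [302.4        194.48571429] [ 626.1 -205.    35. ]
[275 201   8   8  42] [278.5952381  204.30952381] [ 602.3 -149.    35. ]
(599, 780, 3) (299, 780, 3)
```

View pics/c2.png

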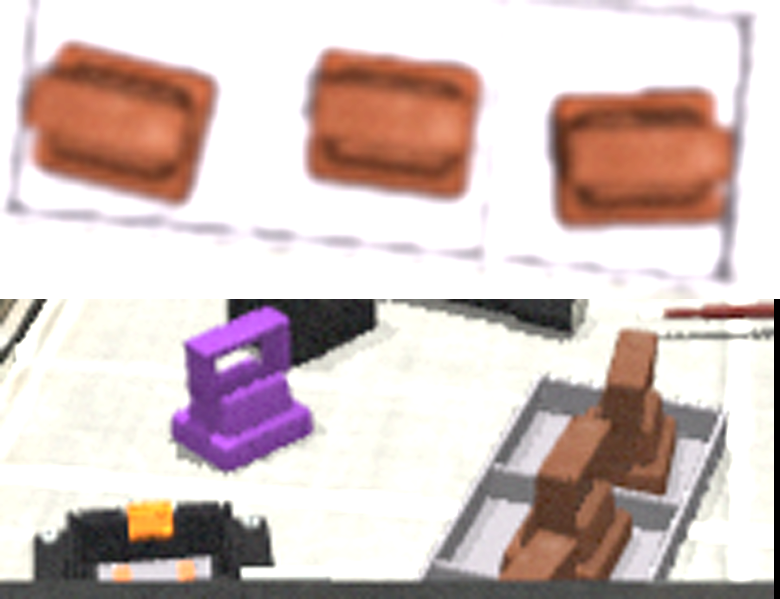

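```bash
python3 - <<'E'
from h import *
T=optics.snapshot("top")
F={"L":[(68,42),(217,78),(188,203),(36,170)],"M":[(320,50),(480,65),(470,197),(307,182)],"R":[(555,97),(716,90),(723,221),(560,228)]}
img=cv2.resize(T["pixels"][258:304,264:384],None,fx=6.5,fy=6.5,interpolation=cv2.INTER_CUBIC)
img=np.clip(img.astype(float)*1.9,0,255).astype(np.uint8)
tc=lambda q:((q-[264,258]+.5)*6.5-.5)
for k,L in F.items():
    P=np.array([onz(T,(264+(a+.5)/6.5-.5,258+(b+.5)/6.5-.5),20)[:2] for a,b in L])
    c=P.mean(0);d=P[0]-P[1]+P[3]-P[2];e=P[0]-P[3]+P[1]-P[2]
    y=np.degrees(np.arctan2(d[1],d[0]))-90; x=np.degrees(np.arctan2(e[1],e[0]))
    print(k,c.round(1),"yaw",y.round(1),x.round(1),"sides",np.linalg.norm(P-np.roll(P,-1,0),axis=1).round(1))
    w=np.radians((x+y)/2);R=np.array([[np.cos(w),-np.sin(w)],[np.sin(w),np.cos(w)]])
    for hx,hy,z,col in((10,28,74,(0,255,0)),(25,31,20,(0,0,255))):
        Q=[tc(proj(T,[*(c+R@np.array([a*hx,b*hy])),z])) for a,b in((1,1),(1,-1),(-1,-1),(-1,1))]
        cv2.polylines(img,[np.array(Q).round().astype(int)],True,col,1)
cv2.imwrite("pics/c3.png",img[:,:,::-1])
E
```

```text
L [ 432.6 -161.1] yaw -12.4 -12.7 sides [55.9 46.3 56.4 47.7]
M [ 433.3 -257.9] yaw -4.9 -4.6 sides [58.3 47.8 59.1 47.9]
R [ 421.2 -346.2] yaw 2.9 2.5 sides [58.3 47.2 58.7 47.2]
```

View pics/c3.png

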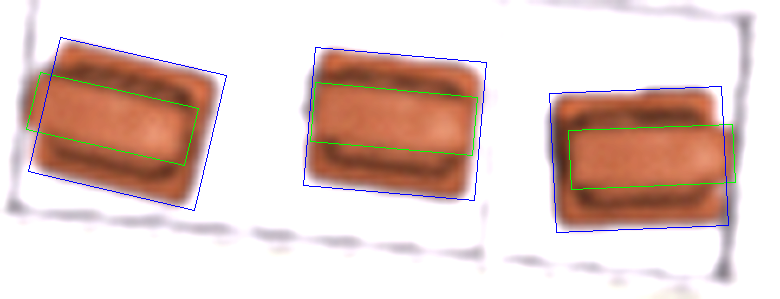

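```bash
cat >> h.py <<'E'
from scipy.spatial.transform import Rotation as Ro
def go(x,y,z,psi):
    "tool-frame shift (cm) and turn (deg) from here to a tool-down pose"
    s=sensors.sense(); A=Ro.from_euler("xyz",s["tcp_rot"],degrees=True)
    B=Ro.from_euler("xyz",[180,0,psi],degrees=True)
    print("t",round(s["time"],2),"F",s["ft_force"].round(2),"shift",(A.inv().apply(np.array([x,y,z])-s["tool_pos"])/10).round(2),"turn",(A.inv()*B).as_rotvec(degrees=True).round(1))
E
python3 -c "
from h import *
go(350,450,340,135)"
```

```text
t 0.35 F [-0.74  0.53  1.21] shift [-23.    -7.83 -10.89] turn [-0.   0.  30.9]
```

play_rows --motion '[[[-4.5,-1.5,-2.5,0,0,6],[-9,-3,-5,0,0,12],[-13.5,-4.5,-7.5,0,0,18],[-18,-6,-9.5,0,0,24],[-23,-8,-11,0,0,31]]]'

```text
time: 0.85
tool_pos: [336.9, 457.7, 337.9]
tcp_rot: [179.9, -0.0, 134.7]
ft_force: [0.6, 0.4, 1.1]
finger_gap: 85.5
grip_force: 0.0
```

```bash
python3 -c "
from h import *
go(450,250,340,110)"
```

```text
t 0.85 F [0.6  0.41 1.06] shift [-22.72  -6.57  -0.23] turn [ 0.1 -0.  24.7]
```

play_rows --motion '[[[-4.5,-1.3,0,0,0,5],[-9,-2.6,0,0,0,10],[-13.5,-4,0,0,0,15],[-18,-5.3,0,0,0,20],[-22.7,-6.6,-0.2,0,0,25]]]'

```text
time: 1.35
tool_pos: [449.4, 249.4, 337.9]
tcp_rot: [180.0, -0.0, 109.7]
ft_force: [1.0, 0.8, -0.1]
finger_gap: 85.6
grip_force: 0.0
```

```bash
python3 -c "
from h import *
go(460,30,330,90)"
```

```text
t 1.35 F [ 0.99  0.81 -0.1 ] shift [-21.01  -6.41   0.79] turn [ 0.  -0.  19.7]
```

play_rows --motion '[[[-4.2,-1.3,0,0,0,4],[-8.4,-2.6,0,0,0,8],[-12.6,-3.9,0,0,0,12],[-16.8,-5.1,0,0,0,16],[-21,-6.4,0,0,0,20]]]'

```text
time: 1.85
tool_pos: [460.2, 30.1, 338.2]
tcp_rot: [180.0, -0.0, 89.8]
ft_force: [0.8, -0.1, -0.0]
finger_gap: 85.8
grip_force: 0.0
```

```bash
python3 -c "
from h import *
go(433,-160,250,77.5)"
```

```text
t 1.85 F [ 0.82 -0.15 -0.05] shift [-19.02  -2.65   8.82] turn [ 0.  -0.  12.3]
```

play_rows --motion '[[[-4.5,-0.6,0,0,0,3],[-9,-1.2,0,0,0,6],[-13.5,-1.9,0,0,0,9],[-17,-2.4,3,0,0,12],[-19,-2.6,7,0,0,12.3]]]'

```text
time: 2.35
tool_pos: [434.7, -161.5, 269.8]
tcp_rot: [179.7, 0.1, 77.4]
ft_force: [0.0, 1.0, -0.3]
finger_gap: 85.3
grip_force: 0.0
```

```bash
python3 -c "
from h import *
go(433,-159.8,110,77.5); go(433,-159.8,49,77.5)"
```

```text
t 2.35 F [ 0.05  0.98 -0.31] shift [ 0.16 -0.3  15.98] turn [ 0.3  0.1 -0.1]
t 2.35 F [ 0.05  0.98 -0.31] shift [ 0.17 -0.33 22.08] turn [ 0.3  0.1 -0.1]
```

play_rows --motion '[[[0,-0.1,4.5,0,0,0],[0,-0.2,9,0,0,0],[0.1,-0.2,13,0,0,0],[0.1,-0.2,15.5,0,0,0],[0.1,-0.2,16,0,0,0]]]' --jaw 0.6

```text
time: 2.85
tool_pos: [429.8, -155.5, 104.4]
tcp_rot: [-179.6, -0.1, 77.6]
ft_force: [-0.1, -0.4, -0.2]
finger_gap: 51.1
grip_force: 0.0
```

```bash
python3 -c "
from h import *
go(433,-159.8,49,77.5)
T=optics.snapshot('top');S=optics.snapshot('side')
a=cv2.resize(T['pixels'][230:310,230:390],None,fx=4,fy=4)[:300];b=cv2.resize(S['pixels'][150:260,300:460],None,fx=2.7,fy=2.7)
w=640
o=np.vstack([a,np.pad(b,((0,0),(0,w-b.shape[1]),(0,0)))]);print(o.shape);cv2.imwrite('pics/g1.png',o[:600,:,::-1])"
```

```text
t 2.85 F [-0.11 -0.39 -0.21] shift [-0.36  0.44  5.53] turn [-0.4 -0.1  0.1]
(597, 640, 3)
```

View pics/g1.png

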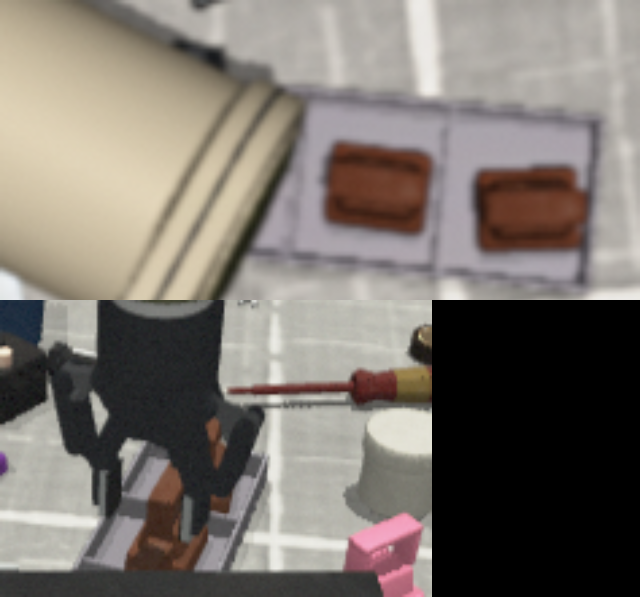

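play_rows --motion '[[[0,0,2,0,0,0],[0,0,4,0,0,0],[0,0,5,0,0,0],[0,0,5,0,0,0],[0,0,5,0,0,0]]]'

```text
time: 3.45
tool_pos: [433.3, -157.2, 59.5]
tcp_rot: [179.9, 0.0, 77.6]
ft_force: [-0.5, 0.0, -0.5]
finger_gap: 51.4
grip_force: 0.0
```

```bash
python3 -c "
from h import *
go(433,-159.8,49,77.5)"
```

```text
t 3.45 F [-0.55  0.   -0.53] shift [-0.26  0.02  1.05] turn [0.1 0.  0.1]
```

play_rows --motion '[[[-0.2,0,0.6,0,0,0],[-0.2,0,1,0,0,0],[-0.2,0,1,0,0,0],[-0.2,0,1,0,0,0],[-0.2,0,1,0,0,0]]]'

```text
time: 3.95
tool_pos: [432.0, -158.7, 48.1]
tcp_rot: [180.0, 0.0, 77.6]
ft_force: [-0.1, 0.6, -0.1]
finger_gap: 51.4
grip_force: 0.0
```

play_rows --motion '[[[0,0,0,0,0,0],[0,0,0,0,0,0],[0,0,0,0,0,0],[0,0,0,0,0,0],[0,0,0,0,0,0]]]' --jaw 0 --squeeze 60

```text
time: 4.45
tool_pos: [432.1, -158.7, 48.3]
tcp_rot: [180.0, 0.0, 77.6]
ft_force: [-1.1, 0.2, 4.1]
finger_gap: 18.7
grip_force: 58.8
```

play_rows --motion '[[[0,0,0,0,0,0],[0,0,0,0,0,0],[0,0,0,0,0,0]]]'

```text
time: 4.75
tool_pos: [432.1, -158.7, 48.3]
tcp_rot: [180.0, 0.0, 77.6]
ft_force: [-2.2, 0.8, 4.9]
finger_gap: 18.7
grip_force: 58.9
```

play_rows --motion '[[[0,0,-0.4,0,0,0],[0,0,-0.8,0,0,0],[0,0,-1.2,0,0,0],[0,0,-1.5,0,0,0],[0,0,-1.5,0,0,0]]]'

```text
time: 5.25
tool_pos: [432.3, -158.9, 63.5]
tcp_rot: [180.0, 0.0, 77.6]
ft_force: [0.3, -0.8, -1.3]
finger_gap: 18.7
grip_force: 58.7
```

play_rows --motion '[[[0,0,0,0,0,0],[0,0,0,0,0,0],[0,0,0,0,0,0],[0,0,0,0,0,0],[0,0,0,0,0,0]]]'

```text
time: 5.75
tool_pos: [431.9, -158.6, 62.9]
tcp_rot: [-180.0, -0.0, 77.6]
ft_force: [0.6, 0.5, -2.1]
finger_gap: 19.3
grip_force: 58.7
```

play_rows --motion '[[[0,0,0,0,0,0],[0,0,0,0,0,0],[0,0,0,0,0,0]]]'

```text
time: 6.05
tool_pos: [431.9, -158.7, 63.0]
tcp_rot: [-180.0, 0.0, 77.6]
ft_force: [-0.4, -0.3, -2.1]
finger_gap: 18.6
grip_force: 58.7
```

The left plug reads about 2.1 N, so it is light. I'll set it back and go on to the middle one.

play_rows --motion '[[[0,0,0.5,0,0,0],[0,0,1,0,0,0],[0,0,1.3,0,0,0],[0,0,1.45,0,0,0],[0,0,1.45,0,0,0]]]'

```text
time: 6.55
tool_pos: [431.9, -158.7, 48.4]
tcp_rot: [-180.0, -0.0, 77.6]
ft_force: [0.3, -0.2, -1.3]
finger_gap: 19.1
grip_force: 58.7
```

play_rows --motion '[[[0,0,0.03,0,0,0],[0,0,0.03,0,0,0]]]'

```text
time: 6.75
tool_pos: [432.0, -158.7, 48.3]
tcp_rot: [180.0, 0.0, 77.6]
ft_force: [-2.2, 1.5, 1.9]
finger_gap: 19.2
grip_force: 59.1
```

play_rows --motion '[[[0,0,0,0,0,0],[0,0,0,0,0,0],[0,0,0,0,0,0],[0,0,0,0,0,0]]]' --jaw 0.6

```text
time: 7.15
tool_pos: [432.0, -158.7, 48.3]
tcp_rot: [180.0, 0.0, 77.6]
ft_force: [0.6, 0.6, 0.7]
finger_gap: 51.2
grip_force: 0.0
```

play_rows --motion '[[[0,0,-1,0,0,0],[0,0,-3,0,0,0],[0,0,-5,0,0,0],[0,0,-6.5,0,0,0],[0,0,-7,0,0,0]]]'

```text
time: 7.65
tool_pos: [433.3, -159.4, 120.9]
tcp_rot: [179.8, 0.1, 77.6]
ft_force: [-0.2, -0.4, 0.4]
finger_gap: 51.4
grip_force: 0.0
```

```bash
python3 -c "
from h import *
go(433,-257.5,100,85.2)"
```

```text
t 7.65 F [-0.19 -0.44  0.36] shift [-9.59  2.07  2.11] turn [ 0.2  0.1 -7.6]
```

play_rows --motion '[[[-3.5,0.8,0,0,0,-3],[-7,1.5,0,0,0,-6],[-9.6,2.1,0.5,0,0,-7.6],[-9.6,2.1,1.5,0,0,-7.6],[-9.6,2.1,1.8,0,0,-7.6]]]'

```text
time: 8.15
tool_pos: [430.8, -256.5, 98.5]
tcp_rot: [-179.9, -0.1, 85.1]
ft_force: [0.5, 0.2, -0.2]
finger_gap: 50.8
grip_force: 0.0
```

play_rows --motion '[[[0,0,1.5,0,0,0],[0,0,2.5,0,0,0],[0,0,3.5,0,0,0],[0,0,3.5,0,0,0],[0,0,3.5,0,0,0]]]'

```text
time: 8.65
tool_pos: [431.8, -256.5, 64.9]
tcp_rot: [-180.0, -0.0, 85.2]
ft_force: [0.5, -1.6, 0.7]
finger_gap: 51.6
grip_force: 0.0
```

```bash
python3 -c "
from h import *
go(433,-257.5,48.3,85.2)"
```

```text
t 8.65 F [ 0.51 -1.58  0.66] shift [-0.09  0.13  1.66] turn [-0. -0.  0.]
```

play_rows --motion '[[[-0.1,0.1,0.8,0,0,0],[-0.1,0.1,1.4,0,0,0],[-0.1,0.1,1.6,0,0,0],[-0.1,0.1,1.6,0,0,0]]]'

```text
time: 9.05
tool_pos: [432.4, -257.8, 48.6]
tcp_rot: [-179.9, -0.0, 85.2]
ft_force: [-0.3, 0.5, -0.3]
finger_gap: 50.9
grip_force: 0.0
```

play_rows --motion '[[[0,0,0,0,0,0],[0,0,0,0,0,0],[0,0,0,0,0,0],[0,0,0,0,0,0],[0,0,0,0,0,0]]]' --jaw 0

```text
time: 9.55
tool_pos: [433.0, -258.3, 49.6]
tcp_rot: [180.0, 0.0, 85.2]
ft_force: [-1.1, -0.1, 3.5]
finger_gap: 18.6
grip_force: 58.1
```

play_rows --motion '[[[0,0,-0.4,0,0,0],[0,0,-0.8,0,0,0],[0,0,-1.2,0,0,0],[0,0,-1.5,0,0,0],[0,0,-1.5,0,0,0]]]'

```text
time: 10.05
tool_pos: [433.1, -258.2, 64.7]
tcp_rot: [180.0, 0.0, 85.2]
ft_force: [0.9, 0.3, -4.6]
finger_gap: 18.4
grip_force: 58.2
```

play_rows --motion '[[[0,0,0,0,0,0],[0,0,0,0,0,0],[0,0,0,0,0,0],[0,0,0,0,0,0],[0,0,0,0,0,0]]]'

```text
time: 10.55
tool_pos: [432.7, -258.0, 64.1]
tcp_rot: [-180.0, -0.0, 85.2]
ft_force: [-0.1, 0.2, -4.7]
finger_gap: 18.8
grip_force: 58.2
```

play_rows --motion '[[[0,0,0,0,0,0],[0,0,0,0,0,0],[0,0,0,0,0,0]]]'

```text
time: 10.85
tool_pos: [432.8, -258.1, 64.2]
tcp_rot: [180.0, 0.0, 85.2]
ft_force: [-0.4, -0.5, -5.7]
finger_gap: 18.8
grip_force: 58.2
```

Middle plug reads about 5.2 N: this is the heavy one. Taking it to the socket.

play_rows --motion '[[[0,0,-1.5,0,0,0],[0,0,-4,0,0,0],[0,0,-7,0,0,0],[0,0,-9,0,0,0],[0,0,-9.5,0,0,0]]]' --squeeze 90

```text
time: 11.35
tool_pos: [434.3, -259.2, 162.4]
tcp_rot: [179.7, 0.2, 85.2]
ft_force: [1.2, -0.5, -5.2]
finger_gap: 17.8
grip_force: 87.6
```

```bash
python3 -c "
from h import *
go(614.2,-177.2,155,23.8)"
```

```text
t 11.35 F [ 1.24 -0.51 -5.21] shift [ 9.67 17.24  0.79] turn [ 0.3  0.  61.4]
```

play_rows --motion '[[[1,1.8,0,0,0,7],[2.2,4,0,0,0,14],[3.6,6.3,0,0,0,21],[5,8.8,0,0,0,28],[6,10.6,0,0,0,35]]]'

```text
time: 11.85
tool_pos: [544.2, -205.9, 157.6]
tcp_rot: [-179.9, 0.0, 50.0]
ft_force: [-0.5, -1.8, -5.4]
finger_gap: 18.2
grip_force: 88.0
```

```bash
python3 -c "
from h import *
go(614.2,-177.2,155,23.8)"
```

```text
t 11.85 F [-0.5  -1.8  -5.43] shift [6.7  3.52 0.25] turn [-0.1  0.  26.2]
```

play_rows --motion '[[[2,1,0,0,0,7],[4,2,0,0,0,14],[5.7,3,0,0,0,21],[6.7,3.5,0,0,0,26],[6.7,3.5,0,0,0,26.2]]]'

```text
time: 12.35
tool_pos: [613.5, -176.9, 157.2]
tcp_rot: [-179.9, 0.1, 24.0]
ft_force: [-0.1, -0.0, -6.6]
finger_gap: 17.8
grip_force: 88.0
```

play_rows --motion '[[[0,0,1,0,0,0],[0,0,3,0,0,0],[0,0,5,0,0,0],[0,0,5,0,0,0],[0,0,5,0,0,0]]]'

```text
time: 12.85
tool_pos: [611.8, -178.1, 108.1]
tcp_rot: [-179.9, 0.1, 24.1]
ft_force: [-0.0, -0.9, -5.6]
finger_gap: 18.2
grip_force: 88.1
```

```bash
python3 -c "
from h import *
go(614.2,-177.2,90,23.8)
T=optics.snapshot('top');S=optics.snapshot('side')
a=cv2.resize(T['pixels'][165:240,230:390],None,fx=4,fy=4)[:300];b=cv2.resize(S['pixels'][165:260,190:350],None,fx=4,fy=4)
o=np.vstack([a,b]);o=np.clip(o*1.5,0,255).astype(np.uint8);print(o.shape);cv2.imwrite('pics/g2.png',o[:600,:,::-1])"
```

```text
t 12.85 F [-0.02 -0.92 -5.58] shift [0.25 0.02 1.81] turn [-0.1  0.1  0.3]
(680, 640, 3)
```

View pics/g2.png

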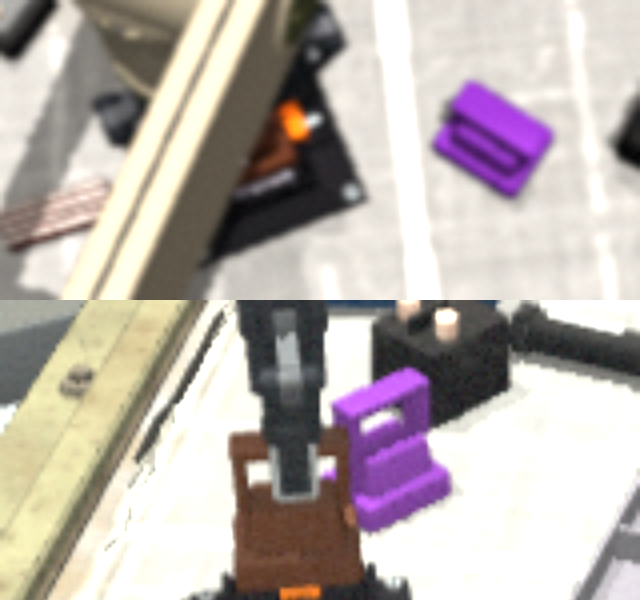

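play_rows --motion '[[[0.2,0,0.8,0,0,0.2],[0.25,0,1.6,0,0,0.2],[0.25,0,2.2,0,0,0.2],[0.25,0,2.2,0,0,0.2],[0.25,0,2.2,0,0,0.2]]]'

```text
time: 13.45
tool_pos: [615.2, -176.8, 86.7]
tcp_rot: [-180.0, 0.0, 23.8]
ft_force: [0.1, -0.4, -6.0]
finger_gap: 17.8
grip_force: 88.0
```

```bash
python3 -c "
from h import *
go(614.2,-177.2,74,23.8)"
```

```text
t 13.45 F [ 0.06 -0.41 -5.98] shift [-0.1  -0.    1.27] turn [-0.  0.  0.]
```

play_rows --motion '[[[-0.1,0,0.3,0,0,0],[-0.1,0,0.6,0,0,0],[-0.1,0,0.9,0,0,0],[-0.1,0,1.1,0,0,0],[-0.1,0,1.1,0,0,0]]]'

```text
time: 13.95
tool_pos: [614.2, -177.2, 75.6]
tcp_rot: [-180.0, 0.0, 23.8]
ft_force: [0.2, 0.5, -5.6]
finger_gap: 17.9
grip_force: 88.0
```

play_rows --motion '[[[0,0,0.1,0,0,0],[0,0,0.2,0,0,0],[0,0,0.3,0,0,0],[0,0,0.4,0,0,0]]]'

```text
time: 14.35
tool_pos: [614.9, -177.2, 72.7]
tcp_rot: [180.0, -0.0, 23.8]
ft_force: [-2.1, 2.3, 1.6]
finger_gap: 18.0
grip_force: 88.8
```

play_rows --motion '[[[0,0,0.1,0,0,0],[0,0,0.2,0,0,0],[0,0,0.3,0,0,0],[0,0,0.4,0,0,0]]]'

```text
time: 14.75
tool_pos: [615.6, -177.8, 69.9]
tcp_rot: [179.9, -0.1, 23.8]
ft_force: [-3.3, 3.0, 9.4]
finger_gap: 18.1
grip_force: 89.7
```

play_rows --motion '[[[0,0,0.1,0,0,0],[0,0,0.2,0,0,0],[0,0,0.3,0,0,0],[0,0,0.4,0,0,0]]]'

```text
time: 15.15
tool_pos: [614.4, -177.4, 63.7]
tcp_rot: [-180.0, 0.0, 23.8]
ft_force: [0.2, 2.2, -1.2]
finger_gap: 17.8
grip_force: 88.5
```

play_rows --motion '[[[0,0,0.2,0,0,0],[0,0,0.4,0,0,0],[0,0,0.5,0,0,0],[0,0,0.6,0,0,0]]]'

```text
time: 15.55
tool_pos: [614.5, -177.4, 58.0]
tcp_rot: [-180.0, 0.0, 23.8]
ft_force: [-2.2, 1.6, -2.0]
finger_gap: 18.0
grip_force: 88.5
```

play_rows --motion '[[[0,0,0.1,0,0,0],[0,0,0.2,0,0,0],[0,0,0.3,0,0,0]]]'

```text
time: 15.85
tool_pos: [615.0, -177.4, 56.5]
tcp_rot: [180.0, -0.0, 23.8]
ft_force: [-5.4, 4.1, 8.6]
finger_gap: 17.9
grip_force: 89.7
```

play_rows --motion '[[[0,0,0.1,0,0,0],[0,0,0.2,0,0,0]]]'

```text
time: 16.05
tool_pos: [615.2, -177.5, 55.1]
tcp_rot: [180.0, -0.1, 23.8]
ft_force: [-6.6, 4.1, 10.8]
finger_gap: 18.1
grip_force: 89.9
```

play_rows --motion '[[[0,0,0.1,0,0,0],[0,0,0.2,0,0,0]]]'

```text
time: 16.25
tool_pos: [615.2, -177.5, 53.3]
tcp_rot: [179.9, -0.1, 23.8]
ft_force: [-4.2, 1.6, 6.7]
finger_gap: 17.8
grip_force: 91.6
```

play_rows --motion '[[[0,0,0.1,0,0,0],[0,0,0.15,0,0,0]]]'

```text
time: 16.45
tool_pos: [615.3, -177.5, 52.1]
tcp_rot: [179.9, -0.1, 23.8]
ft_force: [-8.3, 6.0, 16.6]
finger_gap: 17.8
grip_force: 92.0
```

play_rows --motion '[[[0,0,0.05,0,0,0],[0,0,0.1,0,0,0]]]'

```text
time: 16.65
tool_pos: [615.4, -177.6, 52.1]
tcp_rot: [179.9, -0.1, 23.8]
ft_force: [-12.1, 6.8, 22.6]
finger_gap: 18.1
grip_force: 92.8
```

play_rows --motion '[[[0,0,0,0,0,0],[0,0,-0.1,0,0,0],[0,0,-0.2,0,0,0],[0,0,-0.25,0,0,0],[0,0,-0.25,0,0,0]]]'

```text
time: 17.15
tool_pos: [615.1, -177.5, 52.7]
tcp_rot: [180.0, -0.1, 23.8]
ft_force: [-4.6, 2.5, 7.7]
finger_gap: 18.2
grip_force: 91.0
```

play_rows --motion '[[[0,0,-0.1,0,0,0],[0,0,-0.15,0,0,0],[0,0,-0.15,0,0,0]]]'

```text
time: 17.45
tool_pos: [614.7, -177.4, 52.9]
tcp_rot: [180.0, -0.0, 23.8]
ft_force: [-2.1, 2.3, 1.3]
finger_gap: 18.5
grip_force: 90.4
```

play_rows --motion '[[[0,0,-0.05,0,0,0],[0,0,-0.05,0,0,0],[0,0,-0.05,0,0,0],[0,0,-0.05,0,0,0]]]' --jaw 0.6

```text
time: 17.85
tool_pos: [614.8, -177.6, 53.3]
tcp_rot: [180.0, -0.0, 23.8]
ft_force: [-0.3, 0.3, -0.5]
finger_gap: 51.4
grip_force: 0.0
```

play_rows --motion '[[[0,0,-1,0,0,0],[0,0,-3,0,0,0],[0,0,-6,0,0,0],[0,0,-9,0,0,0],[0,0,-12,0,0,0]]]'

```text
time: 18.35
tool_pos: [614.6, -177.4, 175.3]
tcp_rot: [180.0, -0.0, 23.8]
ft_force: [0.5, 0.1, 0.5]
finger_gap: 51.3
grip_force: 0.0
```

play_rows --motion '[[[-2,4,-4,0,0,0],[-3,7.5,-7,0,0,0],[-3,12,-9,0,0,0],[-3,16,-10,0,0,0],[-3,20,-10,0,0,0]]]'

```text
time: 18.85
tool_pos: [669.0, -375.2, 278.4]
tcp_rot: [179.7, -0.2, 23.8]
ft_force: [1.0, -0.2, 0.4]
finger_gap: 50.9
grip_force: 0.0
```

```bash
python3 -c "
from h import *
go(614.2,-177.2,155,23.8)
T=optics.snapshot('top');S=optics.snapshot('side')
a=cv2.resize(T['pixels'][165:310,250:400],None,fx=4,fy=4);b=cv2.resize(S['pixels'][165:260,225:415],None,fx=4,fy=4)
for p in ((278.6,204.3),(302.4,194.5)): pass
o=np.vstack([cv2.resize(T['pixels'][165:310,230:400],None,fx=2.2,fy=2.2)[:319],np.zeros((1,374,3),np.uint8)])
w=760;o=np.vstack([np.pad(cv2.resize(T['pixels'][175:235,255:330],None,fx=3.7,fy=3.7),((0,0),(0,w-277),(0,0))),b])
o[:222,300:300+222]=cv2.resize(T['pixels'][235:310,255:395],(222,222)) if 0 else o[:222,300:522]
q=cv2.resize(T['pixels'][255:305,260:385],None,fx=3.7,fy=3.7);o[:q.shape[0],290:290+q.shape[1]]=q[:,:470]
o=np.clip(o*1.5,0,255).astype(np.uint8);print(o.shape);cv2.imwrite('pics/g3.png',o[:600,:,::-1])"
```

```text
t 18.85 F [ 1.04 -0.25  0.4 ] shift [  2.92 -20.4   12.23] turn [ 0.3 -0.2 -0. ]Traceback (most recent call last):
  File "<string>", line 8, in <module>
    w=760;o=np.vstack([np.pad(cv2.resize(T['pixels'][175:235,255:330],None,fx=3.7,fy=3.7),((0,0),(0,w-277),(0,0))),b])
            ~~~~~~~~~^^^^^^^^^^^^^^^^^^^^^^^^^^^^^^^^^^^^^^^^^^^^^^^^^^^^^^^^^^^^^^^^^^^^^^^^^^^^^^^^^^^^^^^^^^^^^^^^^
    return _nx.concatenate(arrs, 0, dtype=dtype, casting=casting)
           ~~~~~~~~~~~~~~~^^^^^^^^^^^^^^^^^^^^^^^^^^^^^^^^^^^^^^^
ValueError: all the input array dimensions except for the concatenation axis must match exactly, but along dimension 1, the array at index 0 has size 761 and the array at index 1 has size 760
```

```bash
python3 -c "
from h import *
T=optics.snapshot('top')['pixels'];S=optics.snapshot('side')['pixels']
o=np.zeros((600,800,3),np.uint8)
o[:240,:300]=cv2.resize(T[175:235,255:330],(300,240));o[:200,300:]=cv2.resize(T[255:305,260:385],(500,200))
o[245:595]=cv2.resize(S[170:255,220:415],(800,350))
o=np.clip(o*1.5,0,255).astype(np.uint8);cv2.imwrite('pics/g3.png',o[:,:,::-1])"
```

```text
(no output)
```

View pics/g3.png

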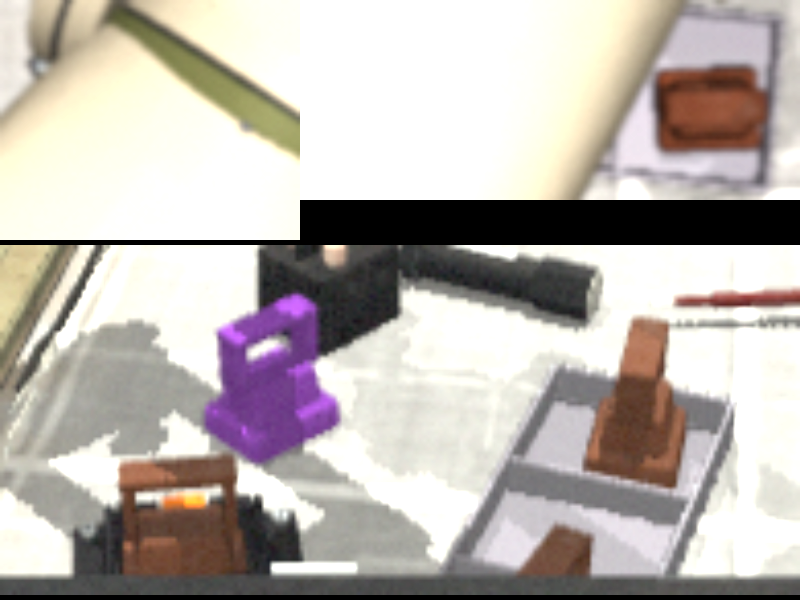

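```bash
python3 -c "
from h import *
go(430,-520,300,23.8)"
```

```text
t 19.05 F [-0.66  1.25  0.88] shift [-27.65   3.87  -2.8 ] turn [-0.1  0.1 -0.1]
```

play_rows --motion '[[[-4.5,0.6,-0.6,0,0,0],[-9,1.2,-1.2,0,0,0],[-13.5,1.9,-2,0,0,0],[-18,2.5,-2.8,0,0,0],[-22.5,3.2,-2.8,0,0,0]]]'

```text
time: 19.55
tool_pos: [474.2, -492.0, 304.8]
tcp_rot: [179.8, -0.1, 23.9]
ft_force: [0.4, -0.5, -0.0]
finger_gap: 51.5
grip_force: 0.0
```

play_rows --motion '[[[-4,0.6,0,0,0,0],[-6,2,0,0,0,0],[-6,2,0,0,0,0],[-6,2,0,0,0,0]]]'

```text
time: 19.95
tool_pos: [428.3, -534.2, 302.5]
tcp_rot: [179.9, -0.0, 23.8]
ft_force: [0.9, 0.2, 0.7]
finger_gap: 50.8
grip_force: 0.0
```

```bash
python3 -c "
from h import *
t=optics.snapshot('top');s=optics.snapshot('side');T=t['pixels'];S=s['pixels']
h=cv2.cvtColor(T,cv2.COLOR_RGB2HSV)
m=((h[...,0]<20)&(h[...,1]>190)&(h[...,2]>190)).astype(np.uint8);m[:170]=0;m[230:]=0;m[:,:260]=0;m[:,330:]=0
n,l,st,ce=cv2.connectedComponentsWithStats(m)
for i in range(1,n): print(st[i],ce[i].round(1))
u=np.array([np.cos(np.radians(23.8)),np.sin(np.radians(23.8))]);v=np.array([-u[1],u[0]])
for z in(76.5,80.5): print(z,[proj(s,[*(np.array([614.2,-177.3])+a*28*u+b*10*v),z]).round(1).tolist() for a,b in((1,1),(1,-1),(-1,-1),(-1,1))])
o=np.zeros((600,800,3),np.uint8)
o[:240,:300]=cv2.resize(T[175:235,255:330],(300,240));o[:200,300:]=cv2.resize(T[255:305,260:385],(500,200))
o[245:595,:400]=cv2.resize(S[210:245,235:275],(400,350));o[245:595,400:]=cv2.resize(S[170:255,320:415],(400,350))
o=np.clip(o*1.3,0,255).astype(np.uint8);cv2.imwrite('pics/g4.png',o[:,:,::-1])"
```

```text
[299 191   7   9  44] [302.  194.9]
[275 201   9   8  48] [278.8 204.3]
76.5 [[248.8, 228.5], [248.4, 222.4], [277.1, 219.9], [278.0, 225.9]]
80.5 [[248.6, 226.9], [248.2, 220.8], [277.0, 218.3], [277.9, 224.3]]
```

View pics/g4.png

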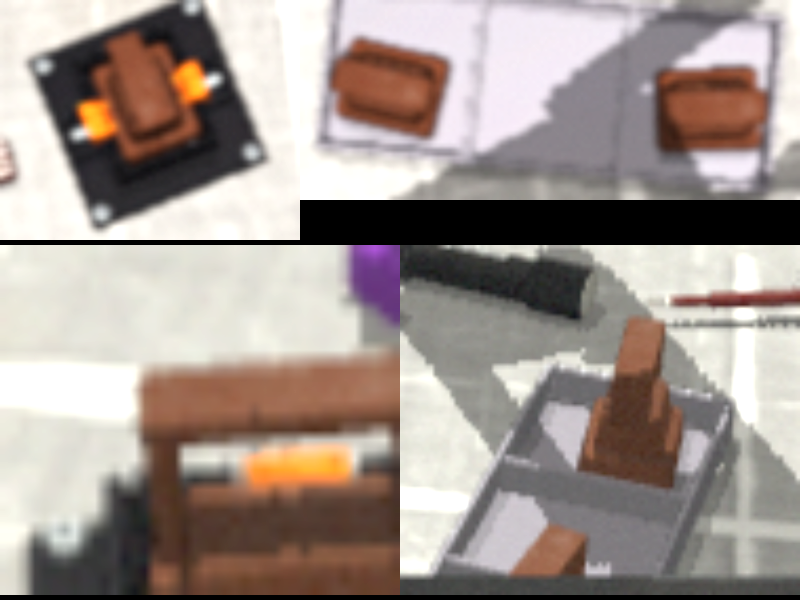

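The latch blobs are back at their snapped-in pixel positions. The bar's top edge is at v≈222.5, where 222.4 is predicted for a plug that is fully home. Both light plugs are standing in the tray.

```bash
python3 -c "
from bench import job
print(job.hand_in())"
```

```text
the job is handed in; nothing more can be done
None
```

The heavy plug was the middle one (about 5.2 N held still, against about 2.1 N for the left one; the right one was never lifted): it is pressed home in the socket with both latches snapped in, the two light ones stand upright in the tray, and the job is handed in.

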